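Eject a sauce cup and trap it

TASK

Get the next sauce cup out of the metal ejector: press the ejector's black side paddle right down with one finger and, as the spring shoots the cup out along the runway, trap it against the other finger before it goes off the open end. Finish while holding it so: paddle still held down, the popped cup upright and at rest on the runway against your finger. Do not grip or lift the cup, and leave the other things on the table where they are.

Things in the scene. Friction and masses are not known exactly. Their poses are not given: they have to be found in the camera images.
- ejector: Fixed steel cup ejector, 240 mm long. Origin: on the table top straight under the cup's seat; +x points from the runway's open end to the spring tube, +y to the paddle, z up. The level polished runway lies 20 mm above the table between two rails (inner faces y = +-32 mm, 4 mm thick, tops 36 mm above the table). The tube lies behind the cup out to x = 155 mm, top 60 mm high.
- runway_end (a point): Middle of the runway's open front edge, at (-85, 0, 20) mm of the ejector.
- runway_trap (a point): Point on the runway's surface at (-72, 0, 20) mm of the ejector, abreast of the paddle's middle, 72 mm from it along y. A finger standing over it stops the cup by the rim; with the paddle at its stop, a level pair of fingertips is about 16 mm above the runway, half the cup's height.
- catch_bar (a point): Middle of the steel bar that crosses over the back of the cup and moves with the paddle; at (30, 0, 70) mm of the ejector at rest, 8 mm wide, top 73 mm above the table, from the paddle's side to y = -8 mm. Its tooth holds back the spring kicker; pressing the paddle lifts it by up to 14 mm and lets the kicker go.
- shaft (a point): Middle of the paddle's shaft, at (-30, 44, 47) mm of the ejector: a 6 mm rod along its x, between two posts (x = -98 and 39 mm; y = 38 to 50 mm; tops 51 mm above the table). It runs between runway and paddle; the two fingers straddle it.
- paddle_top (a point): Top of the rounded ridge (44 mm long along the ejector's x) in the middle of the black paddle plate (44 mm by 36 mm across, y = 52 to 88 mm, its face 7 mm lower than the ridge); at (-72, 72, 45) mm of the ejector when not pressed. The ridge is the place to press.
- paddle (a joint): Angle of the paddle and its catch bar (one rocker about the shaft): 0 at rest, 0.32 rad at its stop, when the ridge is 9 mm lower. Spring return: pressed on the ridge it takes about 1.5 N to start and 4.5 N to reach the stop. The kicker comes free at about 0.15 rad.
- kicker (a joint): Travel of the spring kicker plate behind the cup, m: about 0 when loaded, 0.095 fully out (the cup has then gone over the runway's end). It pushes the cup by its rim towards the ejector's -x with 1 to 1.5 N, at up to about 0.3 m/s, and goes on pushing for as long as something stops the cup.
- cup: Plain small round sauce cup that sits in the ejector, 67 mm across the rim, 50 mm across the base, 33 mm high, about 30 g. Origin at the centre of its underside, z up; at the start at about (0, 0, 20) mm of the ejector, its rim 53 mm above the table.
- spare_cup: Bystander: another cup of the same kind standing on the table. Origin at the centre of its underside.
- salt: Bystander: salt shaker, 44 mm across, 90 mm high. Origin at the centre of its underside.
- bell: Bystander: call bell, 82 mm across, 64 mm high. Origin at the centre of its underside.
- tin: Bystander: food tin, 75 mm across, 58 mm high. Origin at the centre of its underside.
- pepper_jar: Bystander: pepper jar, 47 mm across, 98 mm high. Origin at the centre of its underside.
- tongs: Bystander: steel tongs lying flat, 233 mm by 51 mm, 18 mm high. Origin at the middle of their underside.
Mind the look-alikes: they are no part of the job. What is shaped like the cup but brown is not meant.

How it is judged:
At the end, for the whole second after the job is handed in: The fingers hold the paddle down (over 0.2 rad, over 0.8 N) and at the same time stop the popped cup (over 0.3 N on it); the cup has come 10 to 60 mm along the runway, with its whole base on it, within 0.2 rad of upright, at rest, not lifted (value of joint paddle above 0.2 rad and contact force between the fingers and ejector above 0.8 N and contact force between the fingers and cup above 0.3 N and value of joint kicker above 0.008 m and x of cup in the frame of ejector between -0.06 and -0.01 m and z of cup in the frame of ejector between 0.015 and 0.026 m and angle between cup's own z axis and vertical below 0.2 rad and linear speed of cup below 0.02 m/s); the arm keeps its last pose, push and grip.
It fails at once if the cup goes off the runway's open end (x of cup in the frame of ejector below -0.075 m or z of cup in the frame of ejector below 0.008 m).
It fails at once if the cup is lifted off the runway or tipped over (z of cup in the frame of ejector above 0.035 m or angle between cup's own z axis and vertical above 0.6 rad).
It fails at once if another thing on the table is moved by more than 20 mm (distance of any of spare_cup, salt, bell, tin, pepper_jar, tongs from where it was at the start of the episode above 0.02 m).
It also fails if it takes over 32 s, if anything falls off the work surface, if the arm or the gripper's body presses on something with over 40 N, if the wrist force passes 120 N, or if a joint passes its speed limit or range.

ROBOT

A 6-joint arm with a two-finger parallel gripper is mounted at the origin on a cart in front of the work surface, level with it; the furniture and walls round the work are solid. World frame = base frame: x ahead of the robot, y to its left, z up, the work surface at z = 0. Lengths are in m, angles in rad, forces in N, time in s.
With the tool pointing down it reaches from about 0.375 to 0.9 m from the base axis. Payload 3.1 kg.
Tool frame: the origin (TCP) lies between the finger pads; the fingertips stand 25 mm ahead of it and the grasp point (between the pads) lies 6 mm ahead of it; z points along the fingers, y is the line along which they close (so a half turn about z gives the same grasp; the last joint's range is limited). The gripper opens to 85 mm and grips with 20 to 120 N. Pads are 22 mm wide; open, the fingers measure 114 mm over their backs; the gripper's body (76 mm by 85 mm) begins 54 mm behind the grasp point. The pads swing forward as they close: fully open they stand 13 mm farther back than shut.
Start: joints at [-1.454, 0.527, 1.433, -0, 1.181, -0.178], TCP at [0.182, -0.598, 0.256] pointing down, gripper open.
Joint ranges: [-3.08, 3.08], [-0.75, 2.2], [0.22, 2.44], [-1.43, 4.57], [0, 2.65], [-2.85, 2.85]. Speed limits (rad/s): [2.79, 2.79, 3.14, 3.14, 3.14, 3.14].

INTERFACE

Orientations are given as a unit quaternion [x, y, z, w].
In Python, from cell import env gives the robot as it stands.
- The arm moves only by the tool step_arm, never from a script. Its argument "series" is a list of rows, each an object with "claw": the finger opening in mm, from 0 to 85.4; "translation": the shift along the tool's x, y, z in mm, a list of three; "roll": the turn about the tool's z in degrees. In form: [{"claw": claw, "translation": [tx, ty, tz], "roll": roll}, ...]. A call has 1 to 5 rows; each row is the pose to reach, as a shift and turn from the pose commanded when the call began, along the tool's axes at that moment; what a row does not reach only later rows make up. A row lasts 1/8 s, in which the tool goes at most 62.5 mm and 10.7 degrees, less where a joint would pass 70% of its speed; a pose out of reach is approached as far as the arm can. A call with a gripper value outside its range is refused whole. The fingers move at their own pace and stop on an object; "force" is the grip in N (left out, the last holds). Time passes only in rows, so rows that repeat a pose let the fingers close. It gives the time, the measured TCP pose, the force, the opening and the grip force at its end, in the units of the state.
- env.sense(): the state, without advancing time (a new reading comes with each control period).
- env.get_image(name): name is "scene" or "top" or "wrist"; returns a dict with "color" (384x512x3 uint8, red, green, blue), "intrinsics" (3x3 intrinsics, pixels), "k1" (the pictures are not rectified: a ray, as slopes to the right and down, at radius r is drawn at 1 + k1 r^2 times it, then the intrinsics apply), "T" (4x4, takes a point from camera to world coordinates). Camera axes: x right, y down, z forward; pixel columns grow to the right and rows downward; lengths in m; the calibration is good to about 2 mm. A picture is of the moment at which its call begins. There is no depth.
- env.finish_job(): hands the job in; it is judged then, once.
The state is a dict: "clock": time; "joints": joint angles; "joint_velocities": joint speeds; "effort": joint torques, N m; "eef_pos": TCP position; "ee_rot": TCP orientation; "wrist_force": force on the tool from outside, world axes, zero at the start; "ft_torque": the same for the moment, N m; "finger_gap": opening from 0.0 (shut) to 1.0 (fully open); "grasp_force": force on a finger pad.
Only numpy, scipy, OpenCV 4.12 (cv2) and the standard library are available. Lean on these libraries where they do the work, as an engineer would, in place of code of your own. Each camera call takes 0.05 s, during which the arm holds its last target. There are 200 camera calls.

## Working session

There is one attempt and no reset: what is moved stays moved. The work goes in short steps, Python scripts to look and compute and a tool call to move; the robot and the scene stay as the last step left them, time stands still between calls to the robot, and variables do not carry over. Pictures are saved under pics/ and viewed, at most 10 in all, crops included, and the job is handed in when it is done.

Besides the shell and the picture viewer there is one more tool, called after "Emit:" as name(argument=value, ...), one argument or row to a line, values as JSON. step_arm: Moves the arm, as the interface text tells. Its arguments: {"type":"object","properties":{"series":{"type":"array"},"force":{"type":"number"}},"required":["series"]}

```bash
mkdir -p pics; ls; python3 - <<'E'
from cell import env
import cv2,json
s=env.sense();print(s)
for n in("scene","top"):
    d=env.get_image(n);cv2.imwrite(f"pics/{n}0.png",d["color"][:,:,::-1]);print(n,d["intrinsics"].tolist(),d["k1"],d["T"].round(4).tolist())
E
```

```text
pics
{'clock': 0.0, 'joints': array([-1.45349012e+00,  5.28496195e-01,  1.43390283e+00,  1.00326412e-05,
        1.18141091e+00, -1.78514783e-01]), 'joint_velocities': array([6.60003859e-04, 1.60609715e-03, 1.37794348e-04, 1.71185187e-03,
       4.32999817e-04, 7.86749834e-05]), 'effort': array([-2.84934198e-03, -4.42363608e+01, -1.78025419e+01, -4.09099002e-04,
        8.43974616e-03, -8.47485495e-06]), 'eef_pos': array([ 0.1821459 , -0.59717326,  0.25531495]), 'ee_rot': array([ 9.89080845e-01,  1.47369786e-01,  3.85603879e-05, -1.10797957e-03]), 'wrist_force': array([-0.00542369,  1.0171892 ,  0.0950389 ]), 'ft_torque': array([-0.00848831, -0.05644992, -0.01660018]), 'grasp_force': 0.0, 'finger_gap': 1.0018209828399065}
scene [[391.7576821083788, 0.0, 253.70216260163423], [0.0, 391.7576821083788, 196.8658848172693], [0.0, 0.0, 1.0]] -0.0028199062620240848 [[-0.8558, -0.2624, 0.4459, 0.0309], [-0.5168, 0.4733, -0.7133, 0.9902], [-0.0239, -0.8409, -0.5407, 0.8411], [0.0, 0.0, 0.0, 1.0]]
top [[353.7041232306915, 0.0, 265.7731916415167], [0.0, 353.7041232306915, 199.44125053511635], [0.0, 0.0, 1.0]] -0.1061720579814176 [[0.0066, -0.9912, 0.1325, 0.4953], [-0.9999, -0.0053, 0.0096, -0.0119], [-0.0088, -0.1326, -0.9911, 1.0684], [0.0, 0.0, 0.0, 1.0]]
```

View pics/top0.png

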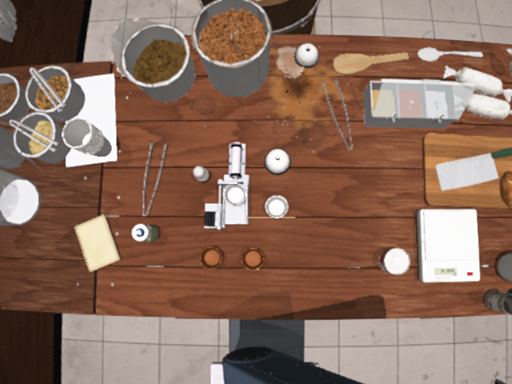

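View pics/scene0.png

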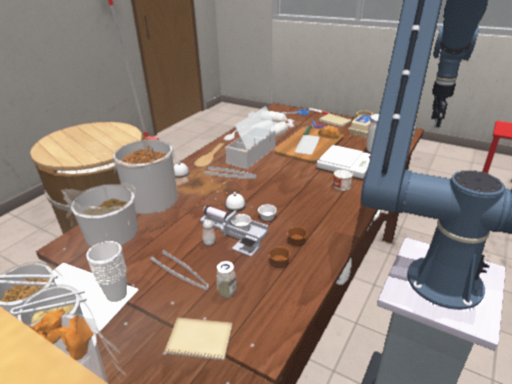

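Top view: the ejector is at about (235,190), with its black paddle at (210,216), the tube pointing up the picture and the cup at (235,195). The scene view confirms this. Next I'll zoom in.

```bash
cat > h.py <<'E'
import numpy as np,cv2
def und(d,p):
    p=np.array(p,float).reshape(-1,1,2)
    return cv2.undistortPoints(p,d["intrinsics"],np.array([d["k1"],0,0,0.]))[:,0]
def onz(d,p,z):
    q=und(d,p);r=np.c_[q,np.ones(len(q))]@d["T"][:3,:3].T;o=d["T"][:3,3]
    return o+r*((z-o[2])/r[:,2])[:,None]
def proj(d,P):
    T=np.linalg.inv(d["T"]);c=np.atleast_2d(P)@T[:3,:3].T+T[:3,3]
    q=c[:,:2]/c[:,2:];q=q*(1+d["k1"]*(q**2).sum(1))[:,None]
    return q@np.diag(d["intrinsics"])[:2].reshape(2,1)*0+q*np.diag(d["intrinsics"])[:2]+d["intrinsics"][:2,2]
E
python3 - <<'E'
import cv2,numpy as np
im=cv2.imread("pics/top0.png")[130:235,180:310]
im=cv2.resize(im,None,fx=6,fy=6,interpolation=cv2.INTER_CUBIC)[:600,:780]
cv2.imwrite("pics/crop1.png",im)
from h import *
from cell import env
d=env.get_image("top")
print(onz(d,[[210,216],[235,223]],.04),onz(d,[[235,195]],.053))
E
```

```text
[[0.58306531 0.16105601 0.04      ]
 [0.56312221 0.08728936 0.04      ]] [[0.64365539 0.08746888 0.053     ]]
```

View pics/crop1.png

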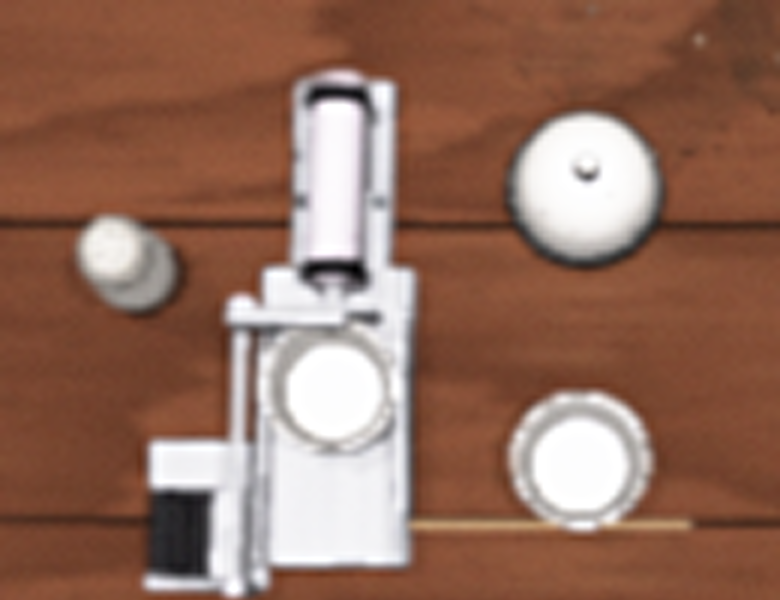

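The crop shows the cup rim centre at (333,388), the black paddle at x 150–212, y 490–577, and the runway plate's right edge running (414,270)–(409,565).

```bash
python3 - <<'E'
from h import *
from cell import env
d=env.get_image("top")
f=lambda p:(np.array(p)+.5)/6-.5+[180,130]
r=onz(d,f([[414,270],[409,565],[272,565]]),.036); print("railedge",r)
v=r[0]-r[1];print("yaw",np.degrees(np.arctan2(v[1],v[0])), np.linalg.norm(v))
s=onz(d,f([[240,305],[230,590]]),.051);v=s[0]-s[1];print("shaft",s,np.degrees(np.arctan2(v[1],v[0])))
t=onz(d,f([[338,80],[333,388]]),.053);v=t[0]-t[1];print("tube/cup",t,np.degrees(np.arctan2(v[1],v[0])))
p=onz(d,f([[181,533]]),.04)[0];v=p-t[1];print("paddle",p,np.linalg.norm(v[:2]),"yaw",np.degrees(np.arctan2(v[1],v[0])-np.arctan2(72,-72)))
s=env.sense()
from scipy.spatial.transform import Rotation as R
print(R.from_quat(s["ee_rot"]).as_matrix().round(4))
E
```

```text
railedge [[0.70776088 0.04977698 0.036     ]
 [0.56145193 0.05031028 0.036     ]
 [0.56096986 0.11722706 0.036     ]]
yaw -0.2088458479550273 0.14630991530139625
shaft [[0.68694778 0.13381752 0.051     ]
 [0.54784011 0.13536824 0.051     ]] -0.6386877506345922
tube/cup [[0.80015682 0.08782034 0.053     ]
 [0.64585972 0.08726651 0.053     ]] 0.20565625376704907
paddle [0.57596906 0.161609   0.04      ] 0.10203681344499882 yaw -1.7679051068920084
[[ 9.566e-01  2.915e-01 -1.000e-04]
 [ 2.915e-01 -9.566e-01  1.400e-03]
 [ 3.000e-04 -1.400e-03 -1.000e+00]]
```

Emit:
step_arm(
  series=[
    {"claw":58,"translation":[39,-38,0],"roll":0},
    {"claw":58,"translation":[78,-76,0],"roll":0},
    {"claw":58,"translation":[117,-115,0],"roll":0},
    {"claw":58,"translation":[156,-154,0],"roll":0},
    {"claw":58,"translation":[195,-192,0],"roll":0},
  ],
  force=30,
)

```text
clock: 0.82
eef_pos: [0.3133, -0.3557, 0.2563]
ee_rot: [0.989, 0.147, 0.0, 0.0]
wrist_force: [0.2, -0.4, 0.2]
finger_gap: 0.68
grasp_force: 0.0
```

Emit:
step_arm(
  series=[
    {"claw":58,"translation":[39,-38,0],"roll":0},
    {"claw":58,"translation":[78,-76,0],"roll":0},
    {"claw":58,"translation":[117,-115,0],"roll":0},
    {"claw":58,"translation":[156,-154,0],"roll":0},
    {"claw":58,"translation":[195,-192,0],"roll":0},
  ],
)

```text
clock: 1.45
eef_pos: [0.444, -0.1152, 0.2565]
ee_rot: [0.989, 0.147, 0.0, 0.0]
wrist_force: [0.5, 0.1, 0.6]
finger_gap: 0.68
grasp_force: 0.0
```

Emit:
step_arm(
  series=[
    {"claw":58,"translation":[39,-38,0],"roll":0},
    {"claw":58,"translation":[78,-76,0],"roll":0},
    {"claw":58,"translation":[117,-115,0],"roll":0},
    {"claw":58,"translation":[156,-154,0],"roll":8},
    {"claw":58,"translation":[195,-192,0],"roll":17},
  ],
)

```text
clock: 2.08
eef_pos: [0.5745, 0.1255, 0.2562]
ee_rot: [1.0, -0.003, -0.0, 0.0]
wrist_force: [1.3, -1.4, 0.5]
finger_gap: 0.678
grasp_force: 0.0
```

```bash
python3 - <<'E'
from cell import env
import cv2
from scipy.spatial.transform import Rotation as R
d=env.get_image("wrist");cv2.imwrite("pics/w1.png",d["color"][:,:,::-1]);print(d["T"].round(4).tolist(),d["intrinsics"][0,0],d["k1"])
s=env.sense();print(s["clock"],s["eef_pos"],s["finger_gap"],s["wrist_force"]);print(R.from_quat(s["ee_rot"]).as_matrix().round(4))
E
```

```text
[[-0.005, -0.9651, -0.2617, 0.6402], [-1.0, 0.005, 0.0009, 0.1245], [0.0004, 0.2617, -0.9651, 0.3739], [0.0, 0.0, 0.0, 1.0]] 304.47293652833235 -0.034577617660320664
2.125 [0.57786515 0.13112591 0.25655049] 0.6770706128321088 [3.52783959 3.47349093 1.13632353]
[[ 1.     -0.0075  0.0058]
 [-0.0075 -1.      0.0052]
 [ 0.0058 -0.0052 -1.    ]]
```

View pics/w1.png

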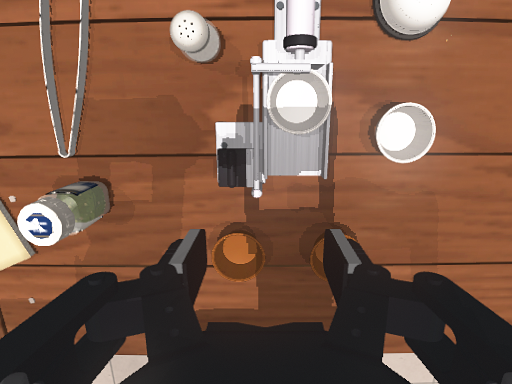

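The wrist view shows the cup rim at (298,101), the black paddle plate at x 217–251, y 148–188, the runway end mid at (296,176), and the shaft along x≈257. I'll take a fresh settled image and a 5x crop to get these positions more precisely.

```bash
python3 - <<'E'
from cell import env
from h import *
d=env.get_image("wrist");im=d["color"][:,:,::-1].copy()
c=im[45:205,205:345];cv2.imwrite("pics/w2.png",cv2.resize(c,None,fx=3.75,fy=3.75,interpolation=cv2.INTER_CUBIC))
s=env.sense();print(s["clock"],s["eef_pos"],s["ee_rot"],s["wrist_force"])
np.savez("w2.npz",**d)
E
```

```text
2.175 [0.57605845 0.1281398  0.25625988] [ 9.99997609e-01  1.25534417e-03  1.53777257e-03 -9.16987872e-04] [ 0.01752017  0.28369863 -0.81321511]
```

View pics/w2.png

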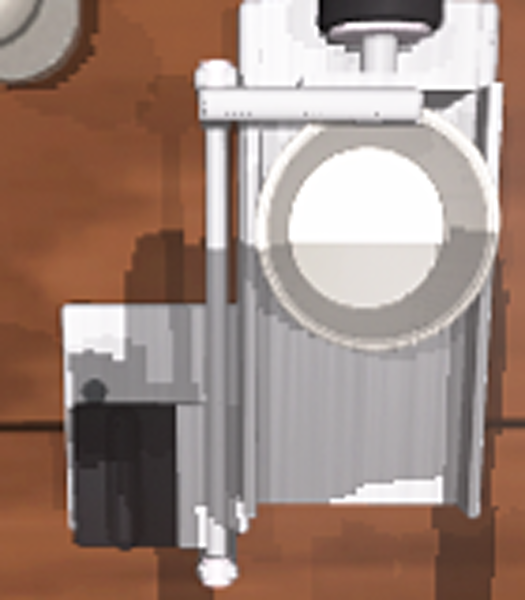

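```bash
python3 - <<'E'
from h import *
d=np.load("w2.npz")
f=lambda p:(np.array(p,float)+.5)/3.75-.5+[205,45]
c=onz(d,f([[378,229]]),.053)[0]
p=onz(d,f([[122,475]]),.042)[0]; pe=onz(d,f([[75,403],[177,403],[75,547],[177,547]]),.038)
s=onz(d,f([[217,140],[219,540]]),.050)
e=onz(d,f([[255,503],[445,503]]),.02)
bar=onz(d,f([[205,104],[420,104]]),.073)
for n in("c","p","pe","s","e","bar"):print(n,globals()[n].round(4).tolist())
print("Tcam",d["T"][:3,3])
E
```

```text
c [0.647, 0.0894, 0.053]
p [0.5771, 0.1621, 0.042]
pe [[0.5981, 0.1758, 0.038], [0.5979, 0.1456, 0.038], [0.5541, 0.1776, 0.038], [0.5539, 0.1464, 0.038]]
s [[0.6706, 0.133, 0.05], [0.5591, 0.1334, 0.05]]
e [[0.5635, 0.1223, 0.02], [0.5631, 0.0618, 0.02]]
bar [[0.6772, 0.1357, 0.073], [0.6769, 0.0822, 0.073]]
Tcam [0.64285997 0.12939271 0.37459148]
```

Emit:
step_arm(
  series=[
    {"claw":58,"translation":[0,0,0],"roll":0},
    {"claw":58,"translation":[0,0,30],"roll":0},
    {"claw":58,"translation":[0,0,70],"roll":0},
    {"claw":58,"translation":[0,0,110],"roll":0},
    {"claw":58,"translation":[0,0,140],"roll":0},
  ],
)

```text
clock: 2.8
eef_pos: [0.5725, 0.1219, 0.1149]
ee_rot: [1.0, -0.001, -0.001, 0.0]
wrist_force: [-0.2, 0.4, 0.2]
finger_gap: 0.679
grasp_force: 0.0
```

Emit:
step_arm(
  series=[
    {"claw":58,"translation":[0,0,15],"roll":0},
    {"claw":58,"translation":[0,0,15],"roll":0},
    {"claw":58,"translation":[0,0,15],"roll":0},
  ],
)

```text
clock: 3.18
eef_pos: [0.5747, 0.1233, 0.1025]
ee_rot: [1.0, -0.001, 0.001, -0.0]
wrist_force: [-0.3, 0.8, -0.5]
finger_gap: 0.681
grasp_force: 0.0
```

```bash
python3 - <<'E'
from cell import env
from h import *
s=env.sense();print(s["clock"],s["eef_pos"],s["ee_rot"],s["wrist_force"],s["finger_gap"])
d=env.get_image("wrist");cv2.imwrite("pics/w3.png",d["color"][:,:,::-1])
E
```

```text
3.175 [0.5747381  0.12331994 0.10253628] [ 9.99999155e-01 -6.53792244e-04  1.12405748e-03 -5.56503735e-06] [-0.34283246  0.77042372 -0.48087017] 0.6807703040306143
```

View pics/w3.png

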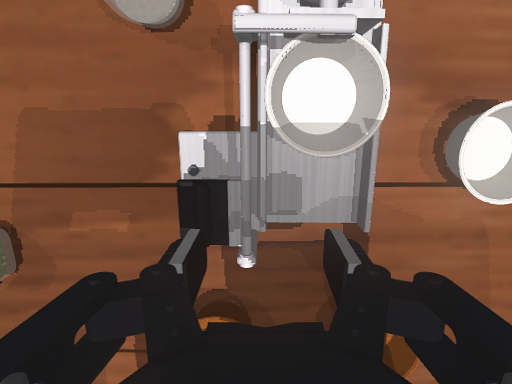

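The fingers line up well, with the paddle under the left one and the runway under the right. I'll apply a small correction and descend.

Emit:
step_arm(
  series=[
    {"claw":58,"translation":[1,-2,8],"roll":0},
    {"claw":58,"translation":[1,-2,16],"roll":0},
    {"claw":58,"translation":[1,-2,24],"roll":0},
    {"claw":58,"translation":[1,-2,24],"roll":0},
    {"claw":58,"translation":[1,-2,24],"roll":0},
  ],
)

```text
clock: 3.85
eef_pos: [0.5749, 0.1257, 0.0771]
ee_rot: [1.0, -0.0, -0.0, 0.0]
wrist_force: [1.0, -0.8, 0.5]
finger_gap: 0.68
grasp_force: 0.0
```

Emit:
step_arm(
  series=[
    {"claw":58,"translation":[0,0,3],"roll":0},
    {"claw":58,"translation":[0,0,6],"roll":0},
    {"claw":58,"translation":[0,0,6],"roll":0},
    {"claw":58,"translation":[0,0,6],"roll":0},
  ],
)

```text
clock: 4.35
eef_pos: [0.5749, 0.1257, 0.0713]
ee_rot: [1.0, -0.0, 0.0, 0.0]
wrist_force: [-0.2, -0.0, 0.4]
finger_gap: 0.68
grasp_force: 0.0
```

Emit:
step_arm(
  series=[
    {"claw":58,"translation":[0,0,2],"roll":0},
    {"claw":58,"translation":[0,0,4],"roll":0},
    {"claw":58,"translation":[0,0,4],"roll":0},
    {"claw":58,"translation":[0,0,4],"roll":0},
  ],
)

```text
clock: 4.85
eef_pos: [0.5749, 0.1257, 0.0673]
ee_rot: [1.0, -0.0, -0.0, 0.0]
wrist_force: [-0.2, 0.0, -0.2]
finger_gap: 0.68
grasp_force: 0.0
```

```bash
python3 - <<'E'
from cell import env
from h import *
a=[env.sense()]
d=env.get_image("wrist");w=d["color"][:,:,::-1][0:384,120:440]
d=env.get_image("scene");c=d["color"][:,:,::-1]
c=cv2.resize(c[180:270,195:285],(480,480),interpolation=cv2.INTER_CUBIC)
w=cv2.resize(w,(320,384));o=np.zeros((480,800,3),np.uint8);o[:384,:320]=w;o[:,320:]=c
cv2.imwrite("pics/c4.png",o);s=env.sense();print(a[0]["wrist_force"],s["wrist_force"],s["eef_pos"])
E
```

```text
[-0.15131993  0.00370237 -0.24122636] [-0.59874709  0.50881934  0.92256968] [0.57492502 0.12569296 0.06735501]
```

View pics/c4.png

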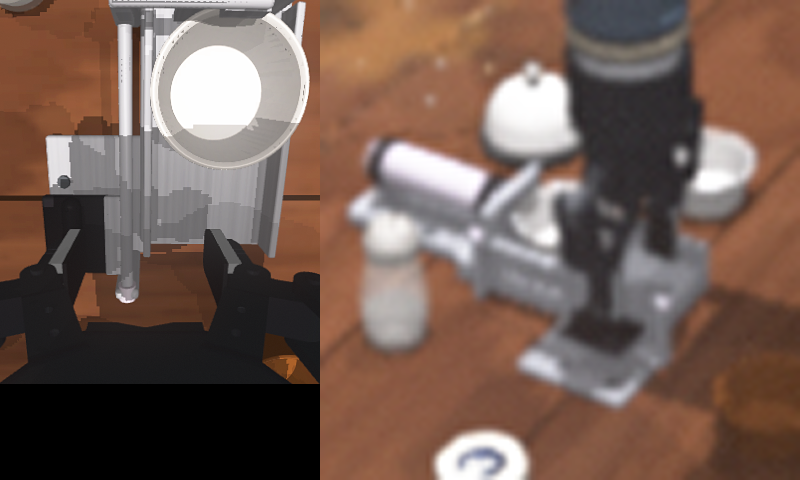

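The left finger is over the paddle at about (62,250) in the left half, and the right finger is over the runway in front of the cup at about (220,250). I'll go on down in small steps and watch the force.

Emit:
step_arm(
  series=[
    {"claw":58,"translation":[0,0,2],"roll":0},
    {"claw":58,"translation":[0,0,3],"roll":0},
    {"claw":58,"translation":[0,0,3],"roll":0},
    {"claw":58,"translation":[0,0,3],"roll":0},
  ],
)

```text
clock: 5.45
eef_pos: [0.5751, 0.1256, 0.0644]
ee_rot: [1.0, -0.0, 0.0, 0.0]
wrist_force: [0.6, -0.6, 0.9]
finger_gap: 0.679
grasp_force: 0.6
```

Emit:
step_arm(
  series=[
    {"claw":58,"translation":[0,0,1],"roll":0},
    {"claw":58,"translation":[0,0,2],"roll":0},
    {"claw":58,"translation":[0,0,2],"roll":0},
    {"claw":58,"translation":[0,0,2],"roll":0},
  ],
)

```text
clock: 5.95
eef_pos: [0.5751, 0.1255, 0.0624]
ee_rot: [1.0, -0.0, 0.0, 0.0]
wrist_force: [0.5, -2.4, 1.6]
finger_gap: 0.678
grasp_force: 1.2
```

Emit:
step_arm(
  series=[
    {"claw":58,"translation":[0,0,0],"roll":0},
    {"claw":58,"translation":[0,0,0],"roll":0},
  ],
)

```text
clock: 6.2
eef_pos: [0.575, 0.1256, 0.0623]
ee_rot: [1.0, -0.0, 0.0, 0.0]
wrist_force: [0.2, -2.7, 2.5]
finger_gap: 0.679
grasp_force: 1.3
```

```bash
python3 - <<'E'
from cell import env
from h import *
L=[]
for i in range(6):
    d=env.get_image("top" if i else "wrist")
    if not i: cv2.imwrite("pics/w5.png",cv2.resize(d["color"][:,:,::-1][0:300,140:400],None,fx=2,fy=2,interpolation=cv2.INTER_CUBIC))
    s=env.sense();L.append(np.r_[s["wrist_force"],s["ft_torque"]*10])
print(np.mean(L,0).round(2),np.std(L,0).round(2))
E
```

```text
[ 0.35 -2.48  2.74 -3.16 -0.82 -0.07] [0.48 0.77 0.24 0.44 0.33 0.35]
```

View pics/w5.png

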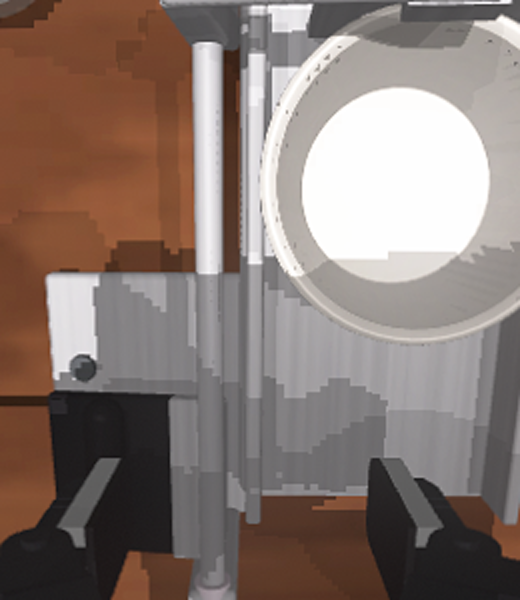

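The paddle finger's tip bears on the inner flank of the ridge, since the side force is about -2.5 N. I'll lift a little, open to 65 mm and press again.

Emit:
step_arm(
  series=[
    {"claw":58,"translation":[0,0,-5],"roll":0},
    {"claw":65,"translation":[0,0,-5],"roll":0},
    {"claw":65,"translation":[0,0,-5],"roll":0},
    {"claw":65,"translation":[0,0,-1],"roll":0},
    {"claw":65,"translation":[0,0,0],"roll":0},
  ],
)

```text
clock: 7.12
eef_pos: [0.5749, 0.1257, 0.0621]
ee_rot: [1.0, -0.0, -0.0, -0.0]
wrist_force: [-0.5, 0.5, 2.1]
finger_gap: 0.762
grasp_force: 0.9
```

Emit:
step_arm(
  series=[
    {"claw":65,"translation":[0,0,0],"roll":0},
    {"claw":65,"translation":[0,0,1],"roll":0},
    {"claw":65,"translation":[0,0,1],"roll":0},
    {"claw":65,"translation":[0,0,1],"roll":0},
  ],
)

```text
clock: 7.62
eef_pos: [0.5749, 0.1257, 0.0614]
ee_rot: [1.0, -0.0, -0.0, 0.0]
wrist_force: [0.3, 0.2, 1.2]
finger_gap: 0.761
grasp_force: 0.9
```

The side force is gone. Pressing on.

Emit:
step_arm(
  series=[
    {"claw":65,"translation":[0,0,2],"roll":0},
    {"claw":65,"translation":[0,0,4],"roll":0},
    {"claw":65,"translation":[0,0,6],"roll":0},
    {"claw":65,"translation":[0,0,6],"roll":0},
    {"claw":65,"translation":[0,0,6],"roll":0},
  ],
)

```text
clock: 8.25
eef_pos: [0.5748, 0.125, 0.0556]
ee_rot: [1.0, -0.001, -0.0, 0.0]
wrist_force: [-1.3, -4.7, 4.9]
finger_gap: 0.754
grasp_force: 3.5
```

```bash
python3 - <<'E'
from cell import env
from h import *
L=[]
for i in range(5):
    d=env.get_image("top" if i else "wrist")
    if not i: cv2.imwrite("pics/w6.png",cv2.resize(d["color"][:,:,::-1][0:300,140:440],None,fx=2,fy=2,interpolation=cv2.INTER_CUBIC))
    s=env.sense();L.append(np.r_[s["wrist_force"],s["ft_torque"]*10])
print(np.mean(L,0).round(2),np.std(L,0).round(2),s["eef_pos"])
E
```

```text
[-1.76 -4.26  5.35 -5.17  2.07 -0.32] [0.18 0.45 0.45 0.12 0.28 0.22] [0.57480071 0.12503846 0.05558214]
```

View pics/w6.png

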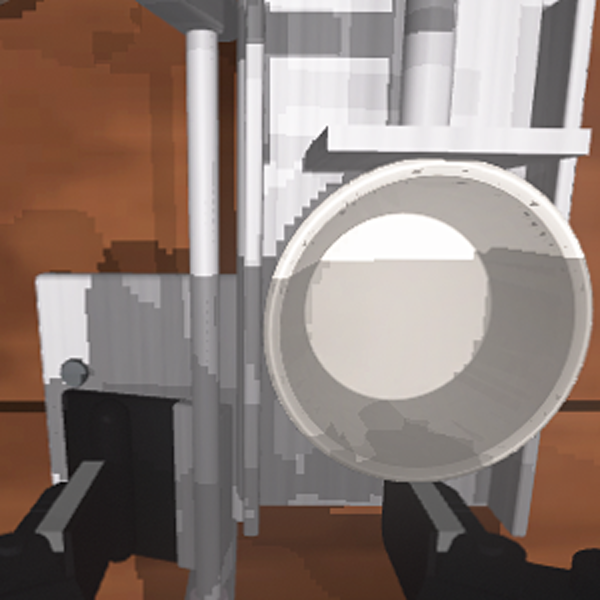

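The cup has popped and sits upright, its rim against the right finger at about (410,480), with the kicker plate behind it. Next I'll check the paddle angle from its plate's far corners at about (64,390) and (190,402).

```bash
python3 - <<'E'
from cell import env
from h import *
d=env.get_image("wrist");s=env.sense();print(s["clock"],s["wrist_force"])
for a in(0,.15,.2,.26,.32):
    c,n=np.cos(a),np.sin(a)
    P=[[.6475-.050,.0895+.044+y*c+z*n,.047+z*c-y*n] for y,z in((.044,-.009),(.008,-.009))]
    print(a,((proj(d,P)-[140,0])*2).round(0).tolist())
c=onz(d,[[140+429/2,321/2]],.053)[0];print("cup ej",(c-[.6475,.0895,0]).round(4))
E
```

```text
8.55 [-1.19652433 -4.9092601   5.60422364]
0 [[22.0, 407.0], [175.0, 407.0]]
0.15 [[39.0, 399.0], [182.0, 406.0]]
0.2 [[45.0, 397.0], [184.0, 405.0]]
0.26 [[53.0, 394.0], [187.0, 405.0]]
0.32 [[60.0, 391.0], [190.0, 405.0]]
cup ej [-0.0272 -0.0011  0.053 ]
```

The paddle is at its stop at about 0.32 rad. The cup has come 27 mm along and is at rest against the finger, so I'm handing in.

```bash
python3 - <<'E'
from cell import env
print(env.finish_job())
E
```

```text
the job is handed in; nothing more can be done
None
```

I pressed the paddle down to its stop (about 0.32 rad, 5 N) and trapped the popped cup upright on the runway against the other finger, about 27 mm along. The job is handed in at about 8.6 s of the 32 s limit; no verdict was returned.

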